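# Hold the sampling probe home in the chamber's self-closing port

## Robot

A 6-joint arm with a two-finger parallel gripper is mounted at the origin on the work surface. World frame = base frame: x ahead of the robot, y to its left, z up, the work surface at z = 0. Lengths are in mm, angles in rad, forces in N, time in s.
With the tool pointing down it reaches from about 275 to 750 mm from the base axis. Payload 10.2 kg.
Tool frame: the origin (TCP) lies at the very end of the fingers, on their centre line; the grasp point (between the pads) lies 19 mm behind it; z points along the fingers, y is the line along which they close (so a half turn about z gives the same grasp; the last joint's range is limited). The gripper opens to 85 mm and grips with 20 to 120 N. Pads are 22 mm wide; open, the fingers measure 114 mm over their backs; the gripper's body (76 mm by 85 mm) begins 54 mm behind the grasp point. The pads swing forward as they close: fully open they stand 13 mm farther back than shut.
Start: joints at [-1.368, 0.313, 1.498, -0, 1.331, -0.223], TCP at [216.839, -478.134, 231.294] pointing down, gripper open.
Joint ranges: [-2.94, 2.94], [-0.97, 2.17], [0.19, 2.56], [-1.23, 4.37], [0.02, 3.11], [-2.88, 2.88]. Speed limits (rad/s): [2.39, 2.39, 3.01, 3.14, 3.14, 3.14].

## Interface

Orientations are given as a unit quaternion [w, x, y, z].
In Python, from rig import * gives the robot as it stands. The module is installed in compiled form; this text tells all that it offers.
- The arm moves only by the shell command python3 -m crank 'ROWS' [FORCE]. ROWS is JSON, a list that holds one entry, the list of rows, each a list of 7 numbers: the shift along the tool's x, y, z in units of 25 mm (1.0 is 25 mm), then the turn, a rotation vector about the tool's x, y, z in units of 8 degrees (1.0 is 8 degrees), then the finger opening in mm, from 0 to 85.4. A call has exactly 8 rows; each row shifts and turns the commanded pose from where the row before left it, along the tool's axes as they then stand; what a row does not reach is not made up. A row lasts 1/10 s, in which the tool goes at most 50 mm and 8.59 degrees, less where a joint would pass 70% of its speed; a pose out of reach is approached as far as the arm can. A call is refused whole if a number of a shift passes 1 or a number of a turn 1, either way. A call with a gripper value outside its range is refused whole. The fingers move at their own pace and stop on an object; FORCE is the grip in N (left out, the last holds). Time passes only in rows, so rows that do not move let the fingers close, or fill a call up. It gives the time, the measured TCP pose, the force, the opening and the grip force at its end, in the units of the state.
- sense(): the state, without advancing time (a new reading comes with each control period).
- capture(name): name is "scene" or "top"; returns the picture (400x640x3 uint8, blue, green, red); there is no depth.
- camera_model(name): a dict with "fx", "fy", "cx", "cy" (pixels), "world_from_camera" (4x4, takes a point from camera to world coordinates). Camera axes: x right, y up, looking along -z (the intrinsics and any distortion apply to the point x, -y, -z); pixel columns grow to the right and rows downward; lengths in mm; the calibration is good to about 2 mm. A picture is of the moment at which its call begins. camera_model takes no time and is no camera call.
- finish_job(): hands the job in; it is judged then, once.
The state is a dict: "time_s": time; "joints": joint angles; "dq": joint speeds; "tau": joint torques, N m; "eef_pos": TCP position; "ee_rot": TCP orientation; "force": force on the tool from outside, world axes, zero at the start; "wrist_torque": the same for the moment, N m; "grip_width": opening from 0.0 (shut) to 1.0 (fully open); "grip_force": force on a finger pad.
Only numpy, scipy, OpenCV 4.12 (cv2) and the standard library are available. Lean on these libraries where they do the work, as an engineer would, in place of code of your own. Each camera call takes 0.05 s, during which the arm holds its last target. There are 200 camera calls.

## Task

Take the hand sampling probe out of the rack and push its steel stem down through the hole of the open sampling port on the chamber lid, against the port's sprung valve, until the probe's wide collar sits flat on the port's rim. Finish while still gripping the probe and holding it fully home: the spring pushes back, so keep it pressed firmly on the rim, but do not lean on it hard. Leave the thermometer in the rack and the things on the bench where they are.

Things in the scene. Friction and masses are not known exactly. Their poses are not given: they have to be found in the camera images.
- probe: Hand sampling probe, 0.11-0.22 kg, upright in an outer hole of the rack. From below: steel stem 10 mm diameter, 50 long, its last 5 mm tapering to 5; steel collar 34 mm diameter, 8 thick; round grey handle with thin rings, 24 mm diameter, 62 long, top 70 mm above the origin plus a 3 mm button. Origin: centre of the collar's underside, z up the handle. Fingertips may reach down to the collar.
- probe_tip (a point): Lower end of the probe's stem, on its axis, 50 mm below the probe's origin.
- port: Self-closing port: steel bush 38 mm diameter standing 25 mm above the chamber lid, the only tall one there and the only one with a hole: vertical, 13 mm, mouth countersunk at 45 degrees to 21 mm, 30 mm deep to the sprung valve disc that closes it. Origin: centre of its flat top rim, 115 mm above the bench; z up. The rim is the hard stop for the collar and should carry 2 to 40 N beyond the spring.
- valve (a joint): Travel of the brass valve disc below the hole (m): 0 closed, 0.020 with the probe's collar on the rim, 0.024 its own end. The stem meets it with the collar still 20 mm above the rim; the spring then pushes up with 4 N, growing evenly to 10 N when the collar lands. Let go, it pushes the probe up again.
- chamber: Fixed aluminium aerosol chamber: squat flanged drum, 230 mm diameter (248 over the blanked ports round its side), lid at 90 mm. Origin: centre of its underside. The port's axis lies 45 mm from the drum's axis along the chamber's own x, which may point any way. The lid also has three low blanked ports, 48 mm diameter, 10 mm high, over 75 mm from the open port.
- rack: Fixed white plastic rack, 60 x 150 x 70 mm, long side along its own y; origin at the centre of its underside. Its 10 mm top plate (upper face at 70 mm) has 14 mm holes at own y = -45, 0, +45 mm: the middle one is empty, probe and thermometer stand in the outer two, in either order, resting on the upper face.
- thermometer: Steel dial thermometer standing in the other outer hole of the rack: 6 mm stem 52 mm long, round dial head of 48 mm diameter that ends 25 mm above the rack. Origin where it rests on the rack's upper face. To be left alone.
- meter: Grey handheld meter with a small screen lying on the bench, 58 x 150 (162 with its nozzle) x 30 mm; origin at the centre of its underside. To be left alone.
- jar: Closed amber glass jar with a white cap, 56 mm diameter, 65 mm high, standing on the bench; origin at the centre of its underside. To be left alone.
- spare_cap: Spare aluminium blanking cap lying on the bench, 48 mm diameter, 14 mm high; origin at the centre of its underside. To be left alone.
Things that resemble listed ones, but are neither listed nor needed, are in the scene too. There is more than one size of the probe; the job needs the smallest.

How it is judged:
By the outcome, as a careful person would: the job done as asked, in the order asked, and still so for the second after the job is handed in, while the arm keeps its last pose, push and grip.
It also fails if it takes over 45 s, if anything falls off the work surface, if the arm or the gripper's body presses on something with over 40 N, if the wrist force passes 120 N, or if a joint passes its speed limit or range.

## Working session

There is one attempt and no reset: what is moved stays moved. The work goes in short steps, Python scripts to look and compute and a shell command to move; the robot and the scene stay as the last step left them, time stands still between calls to the robot, and variables do not carry over. Pictures are saved under pics/ and viewed, at most 10 in all, crops included, and the job is handed in when it is done.

```bash
mkdir -p pics; python3 - <<'E'
from rig import *
import cv2,numpy as np
for n in("scene","top"):
    cv2.imwrite(f"pics/{n}0.png",capture(n)); m=camera_model(n); print({k:(np.round(v,3).tolist()) if not isinstance(v,str) else v for k,v in m.items()})
s=sense(); print(s)
E
```

```text
{'fx': 381.159, 'fy': 381.159, 'cx': 321.929, 'cy': 203.185, 'world_from_camera': [[-0.395, -0.611, 0.686, 1148.731], [0.919, -0.246, 0.309, 350.687], [-0.02, 0.752, 0.659, 602.361], [0.0, 0.0, 0.0, 1.0]]}
{'fx': 436.595, 'fy': 436.595, 'cx': 327.265, 'cy': 199.637, 'world_from_camera': [[-0.027, 0.991, -0.134, 468.321], [-1.0, -0.028, -0.006, 86.953], [-0.01, 0.134, 0.991, 1250.68], [0.0, 0.0, 0.0, 1.0]]}
{'time_s': 0.1, 'joints': array([-1.36842779e+00,  3.13390946e-01,  1.49835294e+00,  5.36871478e-06,
        1.33101880e+00, -2.23397599e-01]), 'dq': array([-1.59205588e-03, -4.65955232e-06, -2.11735030e-03, -5.35702043e-04,
       -9.82565740e-04,  4.94902765e-04]), 'tau': array([ 2.77803098e-03, -4.12899113e+01, -2.60142857e+01, -1.66811210e-04,
        3.05493719e-03, -5.69906661e-06]), 'eef_pos': array([ 216.77844008, -477.90101984,  230.79697112]), 'ee_rot': array([-5.84958734e-04,  9.77425815e-01,  2.11278097e-01,  8.75812488e-06]), 'force': array([ 1.10414827, -0.23701166,  0.38246039]), 'wrist_torque': array([-0.02041975,  0.02767223, -0.01456528]), 'grip_force': 0.0, 'grip_width': 1.0006414019340126}
```

View pics/scene0.png

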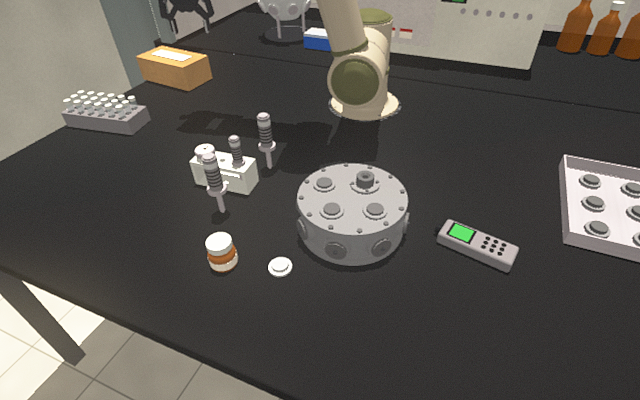

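View pics/top0.png

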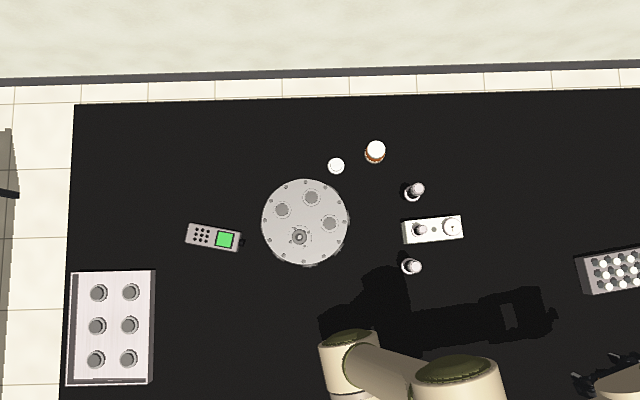

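Candidates for the probe: the one standing in the rack (top 420,229; scene 236,150), and the larger free-standing ones (top 415,190 / scene 212,175; top 411,266 / scene 265,135). The thermometer is the disc at top 452,226. The port is the tall bush with a hole, at top 299,237 and scene 365,178. I choose the probe in the rack and check it in a crop.

```bash
python3 - <<'E'
import cv2,numpy as np
t=cv2.imread("pics/top0.png");s=cv2.imread("pics/scene0.png")
a=cv2.resize(t[175:285,390:475],None,fx=4.5,fy=4.5,interpolation=cv2.INTER_CUBIC)
b=cv2.resize(t[205:270,265:335],None,fx=4.5,fy=4.5,interpolation=cv2.INTER_CUBIC)
c=cv2.resize(s[105:220,185:285],None,fx=4,fy=4,interpolation=cv2.INTER_CUBIC)
d=cv2.resize(s[155:205,340:392],None,fx=4,fy=4,interpolation=cv2.INTER_CUBIC)
o=np.zeros((600,800,3),np.uint8)
o[:495,:382]=a[:495,:382]; 
h,w=c.shape[:2]; o[:h,390:390+w]=c
o2=np.zeros((300,600,3),np.uint8); o2[:b.shape[0],:b.shape[1]]=b; o2[:d.shape[0],330:330+d.shape[1]]=d
cv2.imwrite("pics/c1.png",o[:500]);cv2.imwrite("pics/c2.png",o2)
E
```

```text
(no output)
```

View pics/c1.png

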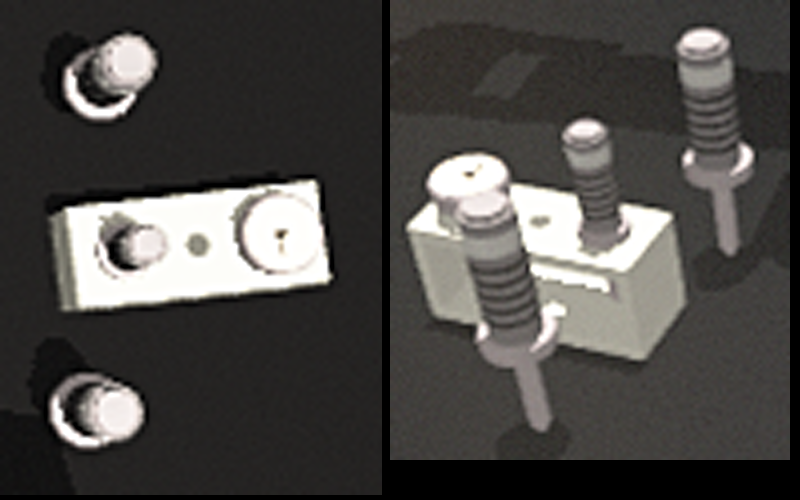

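View pics/c2.png

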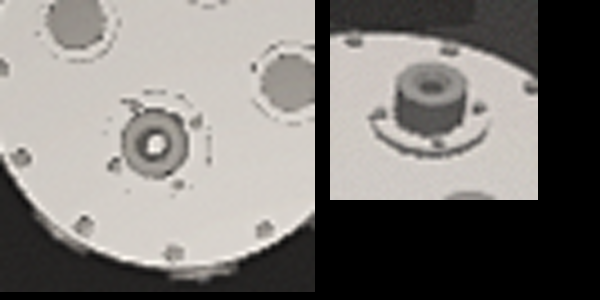

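The crops show the small probe in the rack beside the empty hole, with its button at top (422.5,228.6) and scene (233.6,137.1). The empty hole is at top (433.6,229). Larger probes stand free on both sides. The port rim is centred at top (299.1,236.6) and scene (365.1,175.1).

```bash
cat > h.py <<'E'
from rig import *
import cv2,numpy as np
def ray(n,u,v):
    m=camera_model(n);T=np.array(m["world_from_camera"])
    d=np.array([(u-m["cx"])/m["fx"],-(v-m["cy"])/m["fy"],-1.]);return T[:3,3],T[:3,:3]@d
def plane(n,u,v,z):
    o,d=ray(n,u,v);return o+d*(z-o[2])/d[2]
def tri(a,b):
    (o,d),(p,e)=ray("top",*a),ray("scene",*b)
    A=np.stack([d,-e],1);x=np.linalg.lstsq(A,p-o,rcond=None)[0]
    P,Q=o+d*x[0],p+e*x[1];return (P+Q)/2,np.linalg.norm(P-Q)
E
python3 - <<'E'
from h import *
np.set_printoptions(precision=1,suppress=True)
print("btn",plane("top",422.5,228.6,143),plane("scene",233.6,137.1,143),tri((422.5,228.6),(233.6,137.1)))
print("port",plane("top",299.1,236.6,115),plane("scene",365.1,175.1,115),tri((299.1,236.6),(365.1,175.1)))
print("hole0",plane("top",433.6,229.0,70),plane("scene",185+150/4,105+221/4,70))
t=cv2.imread("pics/top0.png");m=(t.min(2)>200).astype(np.uint8);m[:, :398]=0;m[:,470:]=0;m[:208]=0;m[252:]=0
m=cv2.morphologyEx(m,cv2.MORPH_CLOSE,np.ones((9,9)))
c=max(cv2.findContours(m,0,1)[0],key=cv2.contourArea);r=cv2.minAreaRect(c);B=cv2.boxPoints(r)
W=np.array([plane("top",*p,70) for p in B]);print(r,W,W.mean(0),np.linalg.norm(W[0]-W[1]),np.linalg.norm(W[1]-W[2]))
# decoys tops, and lid centre
for n,p,q in(("dA",(390+127/4.5,175+65/4.5),(185+92/4,105+207/4)),("dB",(390+122/4.5,175+410/4.5),(185+314/4,105+42/4))): print(n,tri(p,q))
E
```

```text
btn [ 537.7 -145.5  143. ] [ 534.2 -144.8  143. ] (array([ 537. , -144.1,  144.9]), np.float64(2.415256049176983))
port [527.4 169.5 115. ] [524.5 171.  115. ] (array([527. , 170.5, 116.6]), np.float64(2.3536409134200045))
hole0 [ 540.4 -190.6   70. ] [ 538.5 -189.    70. ]
((433.54730224609375, 228.94139099121094), (22.37195587158203, 55.929893493652344), 83.8844985961914) [[ 564.7 -113.5   70. ]
 [ 576.8 -264.7   70. ]
 [ 516.6 -267.    70. ]
 [ 504.6 -116.9   70. ]] [ 540.7 -190.5   70. ] 151.60007365786825 60.228193271122535
dA (array([ 636.6, -138. ,  155.3]), np.float64(0.8314841867412731))
dB (array([ 442.8, -120.7,  157.1]), np.float64(7.599054068240327))
```

```bash
cat >> h.py <<'E'
from scipy.spatial.transform import Rotation as Rn
def todo(target,yaw=None):
    "units of tool axes from the measured pose to target (mm), tool straight down with tool x at yaw (deg)"
    s=sense();w,x,y,z=s["ee_rot"];R=Rn.from_quat([x,y,z,w])
    if yaw is not None:
        D=Rn.from_euler("z",yaw,degrees=True)*Rn.from_euler("x",180,degrees=True)
        print("turn",np.round(np.degrees((R.inv()*D).as_rotvec())/8,3)); R=D
    print("shift",np.round(R.inv().apply(np.array(target)-s["eef_pos"])/25,3),"pos",np.round(s["eef_pos"],1),"t",round(s["time_s"],2),"F",np.round(s["force"],1),"grip",round(s["grip_force"],1),round(s["grip_width"],3))
E
python3 -m crank '[[[0,0,0,0,0,0.83,50],[0,0,0,0,0,0.83,50],[0,0,0,0,0,0.81,50],[0.97,-0.86,0,0,0,0,50],[0.97,-0.86,0,0,0,0,50],[0.97,-0.86,0,0,0,0,50],[0.97,-0.86,0,0,0,0,50],[0.97,-0.86,0,0,0,0,50]]]' 40
python3 -m crank '[[[0.97,-0.86,0,0,0,0,50],[0.97,-0.86,0,0,0,0,50],[0.97,-0.86,0,0,0,0,50],[0.97,-0.86,0,0,0,0,50],[0.97,-0.86,0,0,0,0,50],[0.97,-0.86,0,0,0,0,50],[0.97,-0.86,0,0,0,0,50],[0,0,0,0,0,0,50]]]'
python3 -c "
from h import *
todo([536.5,-145,160],4.6)"
```

```text
time_s: 0.9
eef_pos: [329.7, -360.0, 231.1]
ee_rot: [-0.0, 0.999, 0.04, -0.0]
force: [0.6, -0.2, -0.3]
grip_width: 0.586
grip_force: 0.0
time_s: 1.7
eef_pos: [487.6, -195.0, 230.9]
ee_rot: [-0.0, 0.999, 0.042, -0.0]
force: [-0.3, 0.1, 0.0]
grip_width: 0.586
grip_force: 0.0
turn [-0.007  0.     0.031]
shift [ 2.112 -1.836  2.835] pos [ 487.6 -195.   230.9] t 1.7 F [-0.3  0.1  0. ] grip 0.0 0.586
```

```bash
python3 -m crank '[[[0.8,-0.7,0,0,0,0,50],[0.7,-0.6,0,0,0,0,50],[0.6,-0.54,0,0,0,0,50],[0,0,0,0,0,0,50],[0,0,1,0,0,0,50],[0,0,0.8,0,0,0,50],[0,0,0,0,0,0,50],[0,0,0,0,0,0,50]]]'
python3 - <<'E'
from h import *
todo([536.5,-145,84],4.6)
a=capture("scene")[60:210,170:330];b=capture("top")[170:290,360:490]
a=cv2.resize(a,(400,375),interpolation=2);b=cv2.resize(b,(400,369),interpolation=2)
cv2.imwrite("pics/d1.png",np.hstack([a[:369],b]))
E
```

```text
time_s: 2.5
eef_pos: [534.4, -148.1, 186.8]
ee_rot: [0.0, 0.999, 0.04, -0.0]
force: [-0.2, 1.0, 1.1]
grip_width: 0.585
grip_force: 0.0
turn [ 0.001  0.    -0.   ]
shift [ 0.094 -0.116  4.114] pos [ 534.4 -148.1  186.8] t 2.5 F [-0.2  1.   1.1] grip 0.0 0.585
```

View pics/d1.png

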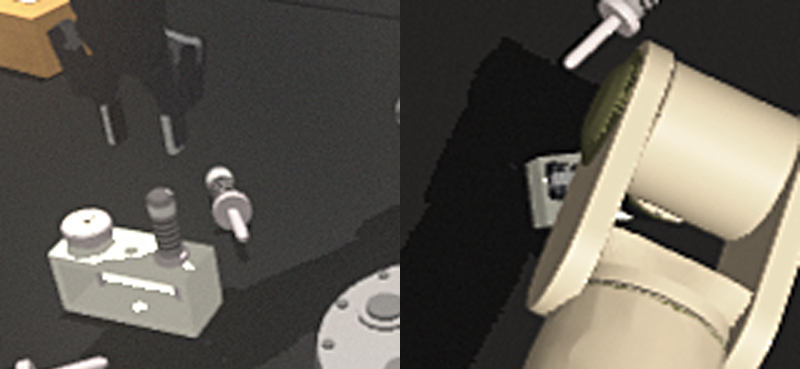

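The two larger free-standing probes have toppled by themselves, with no contact force. The target probe is still upright in the rack and the fingers are above it. I correct xy and descend.

```bash
python3 -m crank '[[[0.09,-0.12,0.5,0,0,0,50],[0,0,0.7,0,0,0,50],[0,0,0.7,0,0,0,50],[0,0,0.7,0,0,0,50],[0,0,0.6,0,0,0,50],[0,0,0.5,0,0,0,50],[0,0,0.3,0,0,0,50],[0,0,0,0,0,0,50]]]'
python3 - <<'E'
from h import *
todo([536.5,-145,82],4.6)
a=capture("scene")[60:210,170:330]
cv2.imwrite("pics/d2.png",cv2.resize(a,(640,600),interpolation=2))
E
```

```text
time_s: 3.4
eef_pos: [536.3, -144.0, 85.4]
ee_rot: [-0.0, 0.999, 0.04, -0.001]
force: [-0.1, 0.1, -0.4]
grip_width: 0.582
grip_force: 0.0
turn [-0.006  0.009  0.005]
shift [0.004 0.041 0.137] pos [ 536.3 -144.    85.4] t 3.4 F [-0.1  0.1 -0.4] grip 0.0 0.582
```

View pics/d2.png

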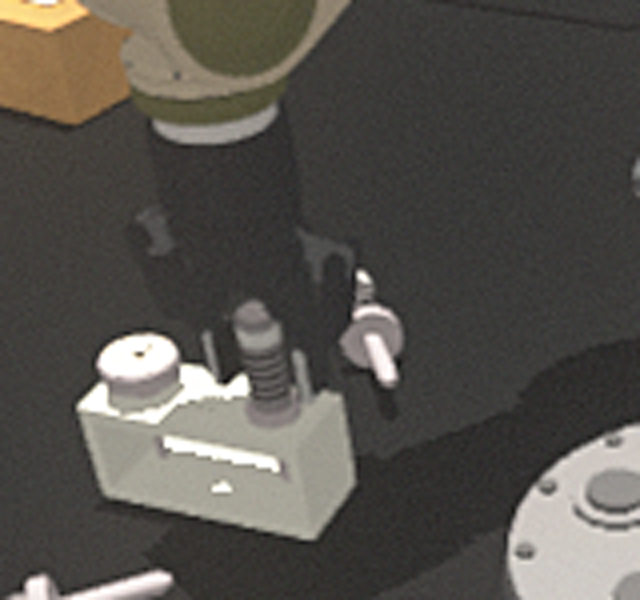

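The fingers straddle the handle just above the collar, and the thermometer is clear. I close the gripper.

```bash
python3 -m crank '[[[0,0,0.1,0,0,0,50],[0,0,0,0,0,0,36],[0,0,0,0,0,0,30],[0,0,0,0,0,0,22],[0,0,0,0,0,0,10],[0,0,0,0,0,0,10],[0,0,0,0,0,0,10],[0,0,0,0,0,0,10]]]' 60
python3 -c "
from h import *
todo([536.5,-145,82],4.6);print(sense()['wrist_torque'])"
```

```text
time_s: 4.25
eef_pos: [536.8, -144.4, 84.3]
ee_rot: [0.0, 0.999, 0.04, 0.0]
force: [-2.2, -0.2, 4.9]
grip_width: 0.265
grip_force: 58.5
turn [ 0.004 -0.004  0.005]
shift [-0.015  0.025  0.091] pos [ 536.8 -144.4   84.3] t 4.25 F [-2.2 -0.2  4.9] grip 58.5 0.265
[-0.02817038  0.27482302  0.02704095]
```

```bash
python3 -m crank '[[[0,0,0,0,0,0,10],[0,0,0,0,0,0,10],[0,0,-0.4,0,0,0,10],[0,0,-0.8,0,0,0,10],[0,0,-1,0,0,0,10],[0,0,-1,0,0,0,10],[0,0,-1,0,0,0,10],[0,0,-1,0,0,0,10]]]' 110
python3 -c "
from h import *
todo([526.5,170.2,215],4.6)"
```

```text
time_s: 5.05
eef_pos: [536.4, -144.0, 214.9]
ee_rot: [-0.0, 0.999, 0.04, -0.0]
force: [0.2, -0.2, -1.5]
grip_width: 0.255
grip_force: 107.7
turn [-0.003  0.003  0.005]
shift [ 6.1500e-01 -1.2557e+01 -3.0000e-03] pos [ 536.4 -144.   214.9] t 5.05 F [ 0.2 -0.2 -1.5] grip 107.7 0.255
```

```bash
python3 -m crank '[[[0.05,-0.6,-0.4,0,0,0,10],[0.05,-1,-0.4,0,0,0,10],[0.05,-1,0,0,0,0,10],[0.05,-1,0,0,0,0,10],[0.05,-1,0,0,0,0,10],[0.05,-1,0,0,0,0,10],[0.05,-1,0,0,0,0,10],[0.05,-1,0,0,0,0,10]]]'
python3 -m crank '[[[0.05,-1,0,0,0,0,10],[0.05,-1,0,0,0,0,10],[0.05,-1,0,0,0,0,10],[0.06,-1,0,0,0,0,10],[0.02,-0.6,0,0,0,0,10],[0,-0.36,0,0,0,0,10],[0,0,0,0,0,0,10],[0,0,0,0,0,0,10]]]'
python3 - <<'E'
from h import *
todo([526.5,170.2,215],4.6)
S=capture("scene");cv2.imwrite("pics/S2.png",S);T=capture("top");cv2.imwrite("pics/T2.png",T)
a=cv2.resize(S[70:220,310:430],(480,600),interpolation=2);b=cv2.resize(T[190:290,260:340],(320,400),interpolation=2)
o=np.zeros((600,800,3),np.uint8);o[:,:480]=a;o[:400,480:]=b
cv2.imwrite("pics/d3.png",o)
E
```

```text
time_s: 5.85
eef_pos: [530.4, 48.0, 233.1]
ee_rot: [-0.0, 0.999, 0.041, -0.001]
force: [0.2, 0.1, -2.3]
grip_width: 0.257
grip_force: 107.8
time_s: 6.65
eef_pos: [526.9, 169.5, 233.7]
ee_rot: [0.0, 0.999, 0.04, -0.0]
force: [0.2, 0.3, -2.4]
grip_width: 0.257
grip_force: 107.9
turn [0.002 0.002 0.002]
shift [-0.015 -0.028  0.747] pos [526.9 169.5 233.7] t 6.65 F [ 0.2  0.3 -2.4] grip 107.9 0.257
```

View pics/d3.png

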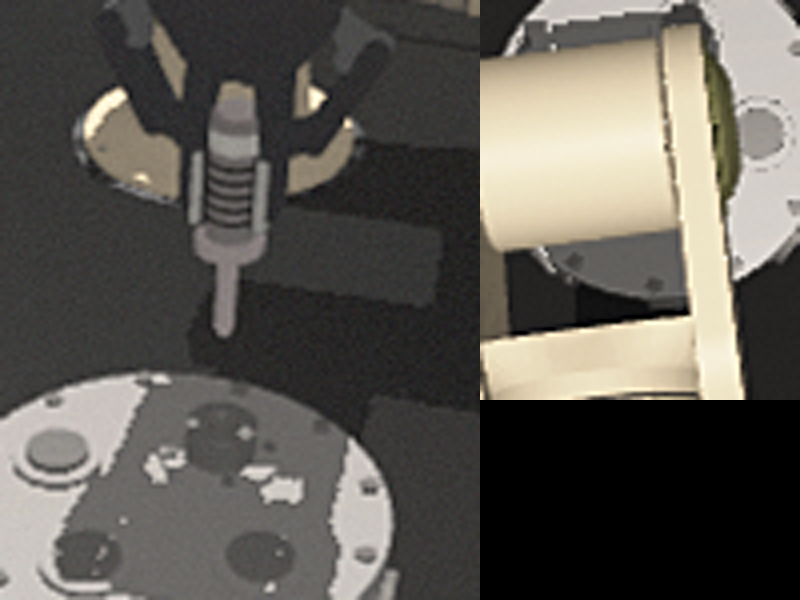

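The probe hangs above the port, with its tip at scene (366.2,154) and its button at about (369,93.5). I compare them in the scene camera with the port rim centre.

```bash
python3 - <<'E'
from h import *
np.set_printoptions(precision=1,suppress=True)
def loc(u,v): return 310+(u+.5)/4-.5,70+(v+.5)/4-.5
z0=233.7-14.3
print("tip",plane("scene",*loc(225,336),z0-50)); print("collar under c",plane("scene",*loc(230,251),z0)); print("btn",plane("scene",*loc(237,92),z0+73))
print("port",plane("scene",365.1,175.1,115))
def proj(n,P):
    m=camera_model(n);T=np.linalg.inv(np.array(m["world_from_camera"]));p=T[:3,:3]@P+T[:3,3]
    return m["cx"]+m["fx"]*p[0]/-p[2], m["cy"]-m["fy"]*p[1]/-p[2]
for z in(-50,0,73): u,v=proj("scene",np.array([526.9,169.5,z0+z])); print("expected crop px",(u-310)*4,(v-70)*4)
# bush rim segmentation in the first pictures
for n,(c,r),R in(("top",(299,236.6),19),("scene",(365,177),14)):
    g=cv2.cvtColor(cv2.imread(f"pics/{n}0.png"),6)[int(r)-16:int(r)+17,int(c)-16:int(c)+17]; m=((g<170)).astype(np.uint8)
    k,l,s,ce=cv2.connectedComponentsWithStats(m); i=l[16,16] or 1+np.argmax(s[1:,4]); j=max(range(1,k),key=lambda q:s[q,4]); print(n,s[j]+[int(c)-16,int(r)-16,0,0,0],ce[j]+[int(c)-16,int(r)-16])
E
```

```text
tip [525.4 169.8 169.4]
collar under c [527.1 170.  219.4]
btn [510.7 163.6 292.4]
port [524.5 171.  115. ]
expected crop px 221.96075952629099 335.9662121578542
expected crop px 227.6708471550628 249.11780056551345
expected crop px 236.99112841953706 107.35962170065841
top [289 227  18  18 197] [298.5 236.1]
scene [349 171  30  23 385] [364.1 182. ]
```

The tip is within about 1.5 mm of the port axis, well inside the countersink. I go down in steps and watch the force.

```bash
python3 -m crank '[[[-0.02,-0.03,0.5,0,0,0,10],[0,0,0.7,0,0,0,10],[0,0,0.6,0,0,0,10],[0,0,0.2,0,0,0,10],[0,0,0.2,0,0,0,10],[0,0,0.2,0,0,0,10],[0,0,0.1,0,0,0,10],[0,0,0,0,0,0,10]]]'
python3 -c "
from h import *
todo([526.5,170.1,152],4.6);print(sense()['wrist_torque'])"
```

```text
time_s: 7.55
eef_pos: [526.4, 170.7, 171.2]
ee_rot: [-0.0, 0.999, 0.04, -0.0]
force: [-0.8, 0.3, -2.6]
grip_width: 0.259
grip_force: 107.8
turn [-0.     0.     0.004]
shift [0.002 0.026 0.769] pos [526.4 170.7 171.2] t 7.55 F [-0.8  0.3 -2.6] grip 107.8 0.259
[0.01839064 0.00928346 0.00200823]
```

```bash
python3 -m crank '[[[0,0,0.2,0,0,0,10],[0,0,0.2,0,0,0,10],[0,0,0.2,0,0,0,10],[0,0,0.17,0,0,0,10],[0,0,0,0,0,0,10],[0,0,0,0,0,0,10],[0,0,0,0,0,0,10],[0,0,0,0,0,0,10]]]' 120
python3 - <<'E'
from h import *
todo([526.5,170.1,132],4.6);print(sense()['wrist_torque'])
S=capture("scene");a=cv2.resize(S[90:220,310:430],(480,520),interpolation=2);cv2.imwrite("pics/d4.png",a)
E
```

```text
time_s: 8.35
eef_pos: [526.5, 170.8, 152.2]
ee_rot: [0.0, 0.999, 0.04, 0.0]
force: [-0.1, -0.4, -2.2]
grip_width: 0.254
grip_force: 117.5
turn [ 0.    -0.002  0.005]
shift [-0.001  0.026  0.809] pos [526.5 170.8 152.2] t 8.35 F [-0.1 -0.4 -2.2] grip 117.5 0.254
[ 0.06878536 -0.00820263  0.03682312]
```

View pics/d4.png

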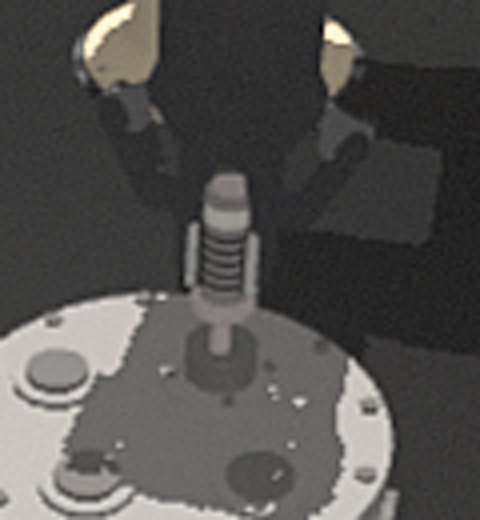

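The stem is in the hole (crop 220,345) with no side force. Next I push against the valve.

```bash
python3 -m crank '[[[0,0,0.2,0,0,0,10],[0,0,0.2,0,0,0,10],[0,0,0.15,0,0,0,10],[0,0,0.15,0,0,0,10],[0,0,0.05,0,0,0,10],[0,0,0,0,0,0,10],[0,0,0,0,0,0,10],[0,0,0,0,0,0,10]]]'
python3 -c "
from h import *
todo([526.5,170.1,129.3],4.6);print(sense()['wrist_torque'])"
```

```text
time_s: 9.2
eef_pos: [526.9, 170.8, 133.8]
ee_rot: [-0.0, 0.999, 0.04, 0.001]
force: [-0.4, 0.4, 6.6]
grip_width: 0.251
grip_force: 117.5
turn [ 0.    -0.011  0.004]
shift [-0.017  0.026  0.181] pos [526.9 170.8 133.8] t 9.2 F [-0.4  0.4  6.6] grip 117.5 0.251
[0.04895611 0.03094892 0.01783774]
```

```bash
python3 -m crank '[[[0,0,0.05,0,0,0,10],[0,0,0.05,0,0,0,10],[0,0,0.03,0,0,0,10],[0,0,0.02,0,0,0,10],[0,0,0,0,0,0,10],[0,0,0,0,0,0,10],[0,0,0,0,0,0,10],[0,0,0,0,0,0,10]]]'
python3 -c "
from h import *
todo([526.5,170.1,129.3],4.6);print(sense()['wrist_torque'])"
```

```text
time_s: 10.0
eef_pos: [526.9, 170.8, 130.2]
ee_rot: [-0.0, 0.999, 0.04, 0.001]
force: [-0.6, -1.1, 6.7]
grip_width: 0.258
grip_force: 117.5
turn [ 0.    -0.013  0.005]
shift [-0.018  0.027  0.038] pos [526.9 170.8 130.2] t 10.0 F [-0.6 -1.1  6.7] grip 117.5 0.258
[ 0.01075203  0.06576652 -0.03735138]
```

```bash
for i in 1 ; do python3 -m crank '[[[0,0,0.02,0,0,0,10],[0,0,0,0,0,0,10],[0,0,0.02,0,0,0,10],[0,0,0,0,0,0,10],[0,0,0,0,0,0,10],[0,0,0,0,0,0,10],[0,0,0,0,0,0,10],[0,0,0,0,0,0,10]]]'; done
python3 -c "
from h import *
todo([526.5,170.1,129.3],4.6);print(sense()['wrist_torque'])"
```

```text
time_s: 10.8
eef_pos: [527.0, 170.8, 129.4]
ee_rot: [-0.0, 0.999, 0.04, 0.001]
force: [-1.2, -0.1, 9.5]
grip_width: 0.254
grip_force: 117.5
turn [ 0.    -0.014  0.005]
shift [-0.02   0.026  0.006] pos [527.  170.8 129.4] t 10.8 F [-1.2 -0.1  9.5] grip 117.5 0.254
[-0.01296569  0.13279852  0.0679124 ]
```

```bash
python3 -m crank '[[[0,0,0.02,0,0,0,10],[0,0,0,0,0,0,10],[0,0,0,0,0,0,10],[0,0,0,0,0,0,10],[0,0,0,0,0,0,10],[0,0,0,0,0,0,10],[0,0,0,0,0,0,10],[0,0,0,0,0,0,10]]]'
python3 -c "
from h import *
todo([526.5,170.1,129.3],4.6);print(sense()['wrist_torque'])"
```

```text
time_s: 11.6
eef_pos: [527.0, 170.8, 129.4]
ee_rot: [-0.0, 0.999, 0.041, 0.001]
force: [-3.5, -0.4, 12.1]
grip_width: 0.258
grip_force: 117.6
turn [ 0.    -0.016  0.006]
shift [-0.021  0.027  0.005] pos [527.  170.8 129.4] t 11.6 F [-3.5 -0.4 12.1] grip 117.6 0.258
[-0.00998856  0.49813237  0.04540025]
```

```bash
python3 -m crank '[[[0,0,0.02,0,0,0,10],[0,0,0,0,0,0,10],[0,0,0,0,0,0,10],[0,0,0.02,0,0,0,10],[0,0,0,0,0,0,10],[0,0,0,0,0,0,10],[0,0,0,0,0,0,10],[0,0,0,0,0,0,10]]]'
python3 -c "
from h import *
todo([526.5,170.1,129.3],4.6);print(sense()['wrist_torque'])"
```

```text
time_s: 12.4
eef_pos: [527.0, 170.8, 129.4]
ee_rot: [0.0, 0.999, 0.041, 0.001]
force: [-7.0, -1.0, 21.0]
grip_width: 0.253
grip_force: 118.3
turn [ 0.001 -0.02   0.006]
shift [-0.023  0.027  0.003] pos [527.  170.8 129.4] t 12.4 F [-7. -1. 21.] grip 118.3 0.253
[-1.66521580e-01  1.05503698e+00 -1.56380107e-04]
```

```bash
python3 -m crank '[[[-0.02,0,0,0,0,0,10],[0,0,0,0,0,0,10],[0,0,0,0,0,0,10],[0,0,0,0,0,0,10],[0,0,0,0,0,0,10],[0,0,0,0,0,0,10],[0,0,0,0,0,0,10],[0,0,0,0,0,0,10]]]'
python3 - <<'E'
from h import *
todo([526.5,170.1,129.3],4.6);print(sense()['wrist_torque'])
S=capture("scene");a=cv2.resize(S[130:210,325:405],(600,600),interpolation=2);cv2.imwrite("pics/d5.png",a)
E
```

```text
time_s: 13.2
eef_pos: [527.0, 170.8, 129.4]
ee_rot: [-0.0, 0.999, 0.04, 0.002]
force: [-2.3, -0.7, 20.4]
grip_width: 0.254
grip_force: 118.3
turn [ 0.    -0.029  0.005]
shift [-0.022  0.026  0.004] pos [527.  170.8 129.4] t 13.2 F [-2.3 -0.7 20.4] grip 118.3 0.254
[-0.11880086  0.61172532  0.05988663]
```

View pics/d5.png

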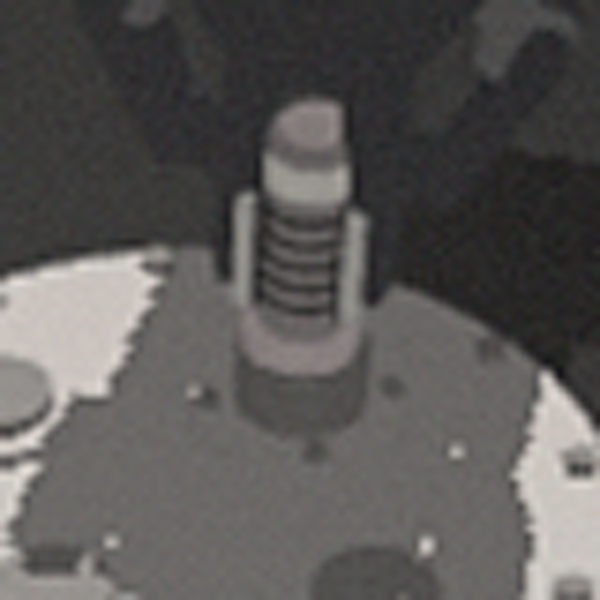

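The collar (crop 300,350) sits on the rim with no visible gap. Force rises stiffly there with no further travel. The rim carries about 12 N beyond the spring and the grip is firm. I hand the job in.

```bash
python3 -c "
from rig import *
print(finish_job())"
```

```text
the job is handed in; nothing more can be done
None
```

I handed the job in at about 13 s with the probe still gripped and its collar on the port rim, carrying roughly 12 N beyond the spring; the two larger spare probes had toppled onto the bench by themselves earlier, before any measured contact.

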